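# Lock the label roll on its spindle with the loop pin

### The job

Lock the label roll on the spindle of the grey dispenser stand. Take the red-handled pin with the wire loop out of the wooden holder and push it down through the cross hole in the spindle's flat end, loop pointing out over the spindle's free end, until its collar rests on the spindle; let go, then press the loop down over the free end until it snaps shut underneath. Leave the grey-handled plain pin in the holder.

Things in the scene. Friction and masses are not known exactly. Their poses are not given: they have to be found in the camera images.
- loop_pin_grip (a point): centre of the red handle of the loop pin, a block 14 mm (x) by 24 (y) by 44 tall; grip across x with fingertips no more than 12 mm below this centre. z up the pin, +y = way the loop points, x = loop's hinge line, 27.5 mm below, pivots 28 mm out each side. Collar 28 mm wide, underside 38 mm below; then the shank, 10 mm thick, 56 mm long, tapered tip. About 100 g; starts upright in either socket
- loop (a joint): angle of the wire loop about the hinge on the pin: 0 = open, pointing 20 degrees above level; 1.66 = shut, hanging 75 degrees below level. An over-centre spring holds either end: below 0.52 it springs open again, beyond 0.52 (10 degrees below level) it snaps shut by itself. Takes about 1 to 1.5 N at the bar
- loop_bar (a point): middle of the loop's outer bar, blue-coated wire 5 mm thick, 65 mm from the hinge. The bar runs along the hinge line; the loop is 46 mm wide inside, with rounded corners
- spindle_hole (a point): centre of the mouth of the vertical 12 mm cross hole (countersunk to 24 mm) on top of the steel spindle's flat end, 106 mm above the trolley. z up, +y along the spindle to its free end. The flat is 28 mm thick, 36 wide, and ends 22 mm beyond the hole. Behind: white label roll from 58 mm (top 13 mm above the flat), grey upright from 128 mm (top 24 mm above it). Fixed
- holder: wooden block with two sockets for the pins, 135 mm (x) by 52 (y) by 70 tall, origin at the centre of its underside; sockets 85 mm apart along x, 13 mm wide. Fixed
- plain_pin_grip (a point): centre of the grey handle of the other pin, the same but without a loop, in the other socket of the holder; to be left there

How it is judged:
By the outcome, as a careful person would: the job done as asked, in the order asked, and still so for the second after the job is handed in, with the robot touching nothing.
It also fails if it takes over 56 s, if anything falls off the work surface, if the arm or the gripper's body presses on something with over 40 N, if the wrist force passes 120 N, or if a joint passes its speed limit or range.

### The arm

A 6-joint arm with a two-finger parallel gripper is mounted at the origin on a cart in front of the work surface, level with it; the furniture and walls round the work are solid. World frame = base frame: x ahead of the robot, y to its left, z up, the work surface at z = 0. Lengths are in m, angles in rad, forces in N, time in s.
With the tool pointing down it reaches from about 0.4 to 0.825 m from the base axis. Payload 7 kg.
Tool frame: the origin (TCP) lies between the finger pads; the fingertips stand 11 mm ahead of it and the grasp point (between the pads) lies 8 mm behind it (arm.tips_ahead is the distance from the TCP to the fingertips, in m); z points along the fingers, x is the direction in which the jaws open and shut, and the axes are right-handed (so a half turn about z gives the same grasp; the last joint's range is limited). The gripper opens to 88 mm and grips with 3 to 60 N. Pads are 19 mm wide; open, the fingers measure 130 mm over their backs; the gripper's body (78 mm by 193 mm) begins 47 mm behind the grasp point.
Start: joints at [1.482, 0.359, 0.012, 0, -1.224, -0.288], TCP at [0.248, 0.628, 0.238] pointing down, gripper open.
Joint ranges: [-3.07, 3.07], [-1.43, 2.12], [-1.02, 1.25], [-3.03, 1.67], [-3.05, -0], [-3.03, 3.03]. Speed limits (rad/s): [2.39, 2.39, 3.01, 3.14, 3.14, 3.14].

### API

Orientations are given as [roll, pitch, yaw] about the fixed x, y, z axes, in that order (R = Rz(yaw) Ry(pitch) Rx(roll)).
In Python, from station import arm, optics, finder gives the robot as it stands. The module is installed in compiled form; this text tells all that it offers.
- The arm moves only by the tool apply_moves, never from a script. Its argument "increments" is one flat list of numbers, 6 for each row, row after row: the shift along the world's x, y, z in m, then the turn, a rotation vector about the world's x, y, z in rad. In form: [tx, ty, tz, rx, ry, rz, tx, ty, tz, rx, ry, rz, ...]. A call has 1 to 20 rows; each row shifts and turns the pose as measured when the row begins; what a row does not reach is not made up. A row lasts 1/12 s, in which the tool goes at most 41.7 mm and 7.16 degrees, less where a joint would pass 70% of its speed; a pose out of reach is approached as far as the arm can. A call with a gripper value outside its range is refused whole. "hand" is the closure, from 0 (fully open) to 1 (shut), set as the call begins (left out, the last holds). The fingers move at their own pace and stop on an object; "force" is the grip in N (left out, the last holds). Time passes only in rows, so rows that do not move let the fingers close. It gives the time, the measured TCP pose, the force and the opening at its end, in the units of the state.
- arm.get_state(): the state, without advancing time (a new reading comes with each control period).
- optics.grab_frame(name): name is "side" or "top"; returns the picture (480x640x3 uint8, red, green, blue); there is no depth.
- optics.camera_model(name): a dict with "fx", "fy", "cx", "cy" (pixels), "world_to_cam" (4x4, takes a point from world to camera coordinates). Camera axes: x right, y up, looking along -z (the intrinsics and any distortion apply to the point x, -y, -z); pixel columns grow to the right and rows downward; lengths in m; the calibration is good to about 2 mm. A picture is of the moment at which its call begins. camera_model takes no time and is no camera call.
- arm.job_done(): hands the job in, once; it reports no verdict.
Trained networks look in the newest picture that a camera, given by its name, has taken for a name from the list of things; names that differ only in an ending like _2 or _b are one class to them, and where a whole thing is asked for, a point or a joint stands for the part that bears it (a point fixed in the world has none). Each returns a list of dicts, best first, with "conf" (0 to 1); they miss things now and then, are a little off and sometimes report something else, mostly with a low value. They report only what shows in the picture. A call takes as long as a camera call.
- finder.find_in(camera, name): "box" ([left, top, right, bottom] in pixels, round what is visible of it).
- finder.landmark_of(camera, name): "point" ([column, row] in pixels: a listed point, or the origin of a listed thing).
The state is a dict: "t": time; "q": joint angles; "qd": joint speeds; "joint_efforts": joint torques, N m; "eef_pos": TCP position; "ee_rot": TCP orientation; "force": force on the tool from outside, world axes, zero at the start; "moment": the same for the moment, N m; "width": finger opening in m.
Only numpy, scipy, OpenCV 4.12 (cv2) and the standard library are available. Lean on these libraries where they do the work, as an engineer would, in place of code of your own. Each camera call takes 0.05 s, during which the arm holds its last target. There are 200 camera calls.

## Working session

There is one attempt and no reset: what is moved stays moved. The work goes in short steps, Python scripts to look and compute and a tool call to move; the robot and the scene stay as the last step left them, time stands still between calls to the robot, and variables do not carry over. Pictures are saved under pics/ and viewed, about 8 in all and at most 12, crops included, and the job is handed in when it is done.

Besides the shell and the picture viewer there is one more tool, called after ">>>" as name(argument=value, ...) on one line, values as JSON. apply_moves: Moves the arm, as the interface text tells. Its arguments: {"type":"object","properties":{"increments":{"type":"array"},"hand":{"type":"number"},"force":{"type":"number"}},"required":["increments"]}

```bash
mkdir -p pics
cat > h.py <<'E'
import numpy as np, cv2
from station import arm, optics, finder
from scipy.optimize import least_squares
def proj(m,p):
    c=(np.array(m["world_to_cam"])@np.append(p,1))[:3]
    return np.array([m["cx"]+m["fx"]*c[0]/-c[2], m["cy"]+m["fy"]*-c[1]/-c[2]])
def tri(obs):  # obs: list of (cam,pt)
    ms=[(optics.camera_model(c),np.array(p)) for c,p in obs]
    r=least_squares(lambda x:np.concatenate([proj(m,x)-p for m,p in ms]),[.5,.2,.1])
    return r.x, np.abs(r.fun).max()
def onz(cam,p,z):
    m=optics.camera_model(cam)
    return least_squares(lambda x:proj(m,[x[0],x[1],z])-p,[.5,.2]).x
def save(cam,name):
    im=optics.grab_frame(cam); cv2.imwrite(f"pics/{name}.png",im[:,:,::-1]); return im
E
python3 - <<'E'
from h import *
for c in("side","top"):
    save(c,c+"0"); m=optics.camera_model(c); print(c,{k:(np.round(v,3).tolist()) for k,v in m.items()})
    print("campos",-np.array(m["world_to_cam"])[:3,:3].T@np.array(m["world_to_cam"])[:3,3])
    for n in("loop_pin_grip","loop_bar","spindle_hole","holder","plain_pin_grip"):
        print(n,[(np.round(d["point"],1).tolist(),round(d["conf"],2)) for d in finder.landmark_of(c,n)][:3])
print(arm.get_state())
E
```

```text
side {'fx': 593.272, 'fy': 593.272, 'cx': 321.68, 'cy': 248.167, 'world_to_cam': [[0.92, -0.391, -0.008, -0.419], [0.253, 0.579, 0.775, -0.261], [-0.298, -0.715, 0.632, -0.712], [0.0, 0.0, 0.0, 1.0]]}
campos [ 0.23940019 -0.52145535  0.64873327]
loop_pin_grip [([347.2, 213.6], 0.91)]
loop_bar [([320.0, 195.6], 0.58)]
spindle_hole [([402.3, 307.4], 0.61)]
holder [([321.7, 273.8], 0.93)]
plain_pin_grip [([301.9, 228.5], 0.62)]
top {'fx': 469.196, 'fy': 469.196, 'cx': 325.104, 'cy': 238.035, 'world_to_cam': [[-0.016, -1.0, -0.013, 0.111], [0.987, -0.018, 0.159, -0.498], [-0.159, -0.01, 0.987, -0.871], [0.0, 0.0, 0.0, 1.0]]}
campos [0.3552657  0.09233289 0.94017367]
loop_pin_grip [([291.7, 198.7], 0.72)]
loop_bar [([261.8, 206.3], 0.75)]
spindle_hole [([412.3, 206.1], 0.92), ([302.1, 241.2], 0.32)]
holder [([299.7, 227.7], 0.89)]
plain_pin_grip [([303.1, 240.4], 0.77)]
{'t': 0.6, 'q': array([ 1.48209454e+00,  3.58592083e-01,  1.18841705e-02, -3.83867497e-05,
       -1.22409428e+00, -2.88116126e-01]), 'qd': array([-0.00060683, -0.00089922,  0.00042249, -0.00248636,  0.00250373,
       -0.00170908]), 'joint_efforts': array([ 3.28278629e-04, -5.81990755e+01,  2.93177909e+01,  6.99965939e+00,
        1.23445824e-02, -3.17911577e-05]), 'eef_pos': array([0.24836041, 0.62761104, 0.23755254]), 'ee_rot': array([ 3.14155970e+00, -1.58786184e-05, -1.94762728e+00]), 'force': array([0.49702244, 0.12221106, 0.28936929]), 'moment': array([-0.03551888,  0.08005858,  0.01482152]), 'width': 0.08772275185395731}
```

View pics/side0.png

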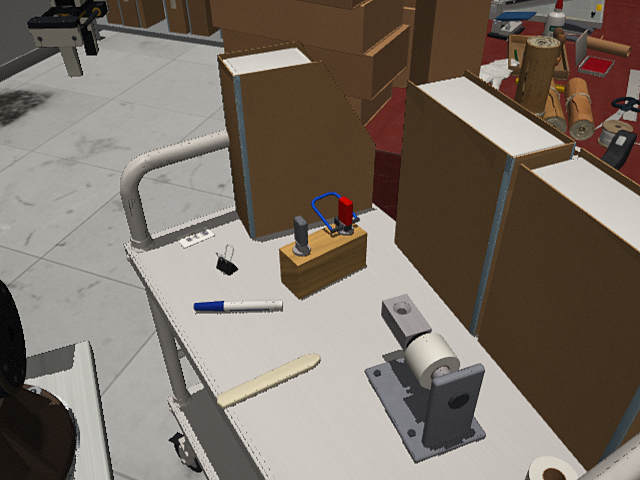

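View pics/top0.png

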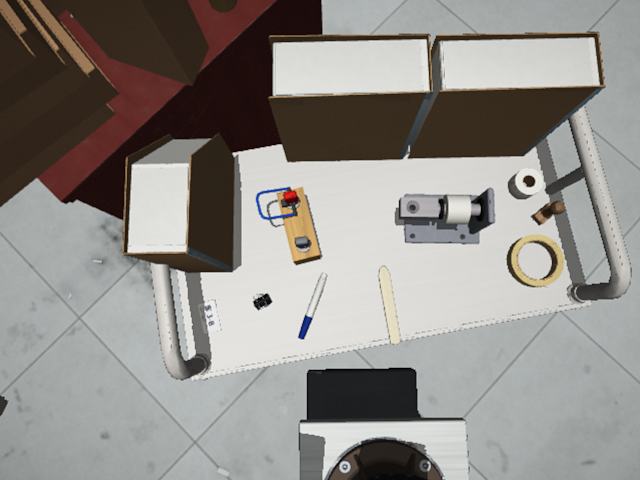

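Run:
```python
from h import *
P={"grip":([347.2,213.6],[291.7,198.7]),"bar":([320,195.6],[261.8,206.3]),"hole":([402.3,307.4],[412.3,206.1]),"holder":([321.7,273.8],[299.7,227.7]),"plain":([301.9,228.5],[303.1,240.4]),
"folderR_near_top":([512,155],[431,95]),"folderR_near_top2":([408,82],[271,97])}
for k,(s,t) in P.items():
    x,e=tri([("side",s),("top",t)]); print(k,x.round(4),round(e,1))
for n,p in {"folderR base left":(288,160),"folderR base right":(520,157),"folderL base R":(234,270),"folderL baseR far":(238,150)}.items(): print(n,onz("top",np.array(p),0).round(3))
for c in("side","top"):
    for n in("loop_pin_grip","spindle_hole","holder","loop"): print(c,n,[(np.round(d["box"]).tolist(),round(d["conf"],2)) for d in finder.find_in(c,n)][:2])
a=cv2.imread("pics/side0.png"); b=cv2.imread("pics/top0.png")
L=cv2.resize(a[180:310,270:400],(400,400),interpolation=cv2.INTER_CUBIC)
R=cv2.resize(a[280:410,350:480],(400,400),interpolation=cv2.INTER_CUBIC)
cv2.imwrite("pics/c1.png",np.hstack([L,R]))
L=cv2.resize(b[175:275,240:340],(400,400),interpolation=cv2.INTER_CUBIC)
R=cv2.resize(b[165:265,395:495],(400,400),interpolation=cv2.INTER_CUBIC)
cv2.imwrite("pics/c2.png",np.hstack([L,R]))
```

```text
grip [0.5664 0.1608 0.1017] 1.0
bar [0.5472 0.216  0.1076] 1.4
hole [ 0.5449 -0.0583  0.1042] 0.4
holder [ 0.5245  0.1551 -0.0038] 2.4
plain [0.4843 0.1406 0.112 ] 0.4
folderR_near_top [ 0.6678 -0.0589  0.3   ] 1.7
folderR_near_top2 [0.668  0.1754 0.2956] 1.0
folderR base left [0.673 0.177]
folderR base right [ 0.669 -0.305]
folderL base R [0.445 0.287]
folderL baseR far [0.697 0.282]
side loop_pin_grip [([318.0, 191.0, 356.0, 235.0], 0.83)]
side spindle_hole [([365.0, 293.0, 483.0, 465.0], 0.71)]
side holder [([279.0, 225.0, 371.0, 297.0], 0.59)]
side loop [([312.0, 193.0, 360.0, 233.0], 0.78)]
top loop_pin_grip [([259.0, 186.0, 298.0, 219.0], 0.76)]
top spindle_hole [([401.0, 188.0, 494.0, 243.0], 0.98)]
top holder [([276.0, 188.0, 319.0, 265.0], 0.65), ([257.0, 189.0, 297.0, 222.0], 0.37)]
top loop [([257.0, 187.0, 296.0, 225.0], 0.63), ([256.0, 187.0, 297.0, 221.0], 0.32)]
```

View pics/c2.png

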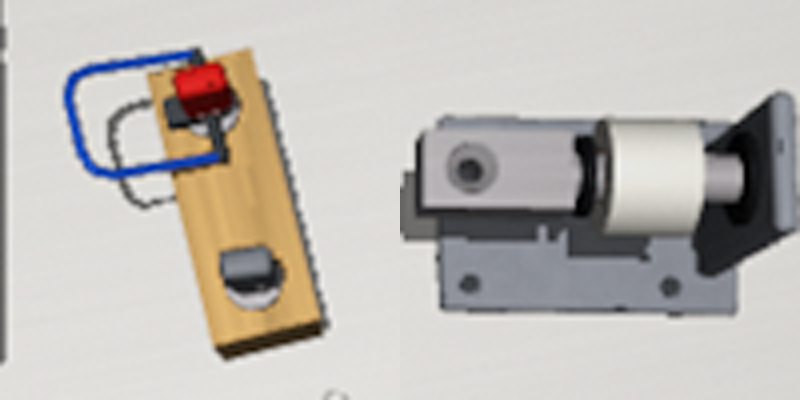

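View pics/c1.png

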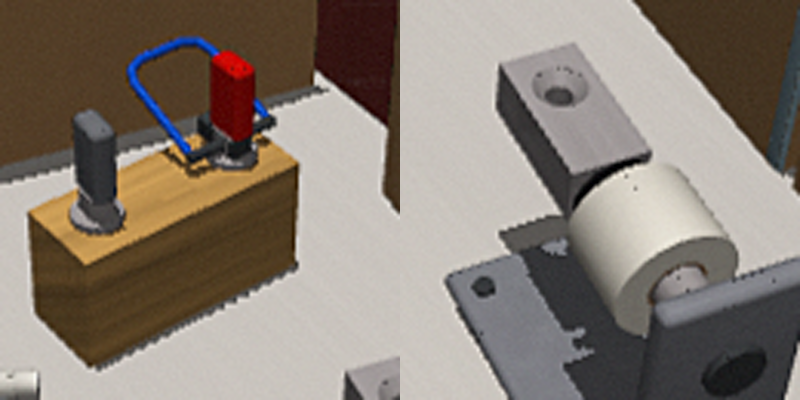

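Run:
```python
from h import *
m=optics.camera_model("top")
A=lambda u,v:np.array([240+u/4,175+v/4]); B=lambda u,v:np.array([395+(u-400)/4,165+v/4])
h1,h2=onz("top",A(195,55),.0805),onz("top",A(220,155),.0805)
d=h1-h2; print("hinge",h1,h2,np.linalg.norm(d),np.degrees(np.arctan2(d[1],d[0])),(h1+h2)/2)
b=onz("top",A(70,100),.1027); print("bar outer left",b)
for p in ((60,0),): pass
b1,b2=onz("top",A(78,75),.1027),onz("top",A(92,170),.1027)
d=b1-b2;print("bardir",np.degrees(np.arctan2(d[1],d[0])),b1,b2)
e=[onz("top",B(*p),.106) for p in((427,132),(580,137),(422,206),(578,212),(472,166))]
for i,j in((0,1),(2,3)):
    d=e[i]-e[j];print("spin yaw",np.degrees(np.arctan2(-d[0],d[1])),e[i],e[j])
print("hole",e[4],"sideXY@.106",onz("side",np.array([402.3,307.4]),.106))
print("grip@.108 side/top",onz("side",np.array([347.2,213.6]),.108),onz("top",np.array([291.7,198.7]),.108))
# fit yaw to the collected top landmarks
s1=[(270+200/400*130*0+ u*130/400,180+v*130/400) for u,v in((190,158),(272,120))]
print("side hinge ends",[onz("side",np.array(p),.0805).round(4) for p in s1])
```

```text
hinge [0.58910417 0.16852826] [0.54062416 0.15701175] 0.04982912616921878 13.363019568029115 [0.56486416 0.16277   ]
bar outer left [0.56294186 0.2240588 ]
bardir 8.46519895589572 [0.57466923 0.22044926] [0.5299783 0.2137979]
spin yaw -3.059348003825505 [ 0.56067785 -0.03971897] [ 0.55697304 -0.10903712]
spin yaw -3.354589474115523 [ 0.52635404 -0.03600627] [ 0.52223856 -0.1062177 ]
hole [ 0.54443546 -0.05942983] sideXY@.106 [ 0.54350102 -0.05977348]
grip@.108 side/top [0.56409015 0.15287459] [0.56282981 0.16078646]
side hinge ends [array([0.5384, 0.1538]), array([0.5909, 0.1665])]
```

>>> apply_moves(increments=[0,0,0.036,0,0,-0.06,0,0,0.036,0,0,-0.06,0,0,0.036,0,0,-0.06,0,0,0.036,0,0,-0.06,0,0,0.036,0,0,-0.06,0.0226,-0.0334,0,0,0,-0.064,0.0226,-0.0334,0,0,0,-0.064,0.0226,-0.0334,0,0,0,-0.064,0.0226,-0.0334,0,0,0,-0.064,0.0226,-0.0334,0,0,0,-0.064,0.0226,-0.0334,0,0,0,-0.064,0.0226,-0.0334,0,0,0,-0.064,0.0226,-0.0334,0,0,0,-0.064,0.0226,-0.0334,0,0,0,-0.064,0.0226,-0.0334,0,0,0,-0.064,0.0226,-0.0334,0,0,0,-0.064,0.0226,-0.0334,0,0,0,-0.064,0.0226,-0.0334,0,0,0,-0.064,0.0226,-0.0334,0,0,0,-0.064], hand=0.5, force=30)

```text
t: 2.58
eef_pos: [0.5656, 0.1441, 0.4266]
ee_rot: [3.134, 0.002, 3.095]
force: [0.8, 1.4, -1.0]
width: 0.044
```

Run:
```python
from h import *
a=save("side","s1");b=save("top","t1"); s=arm.get_state();print(s["eef_pos"],s["ee_rot"],s["q"],s["t"])
cv2.imwrite("pics/v1.png",np.hstack([cv2.resize(a[0:300,200:500],(400,400)),cv2.resize(b[80:320,180:420],(400,400))])[:,:,::-1])
```

```text
[0.56704422 0.14139322 0.42573486] [3.13549826e+00 8.35629990e-04 3.08951158e+00] [ 0.57580657  0.14586098  0.14501768 -0.00444118 -1.56569673 -0.62787189] 2.6833
```

View pics/v1.png

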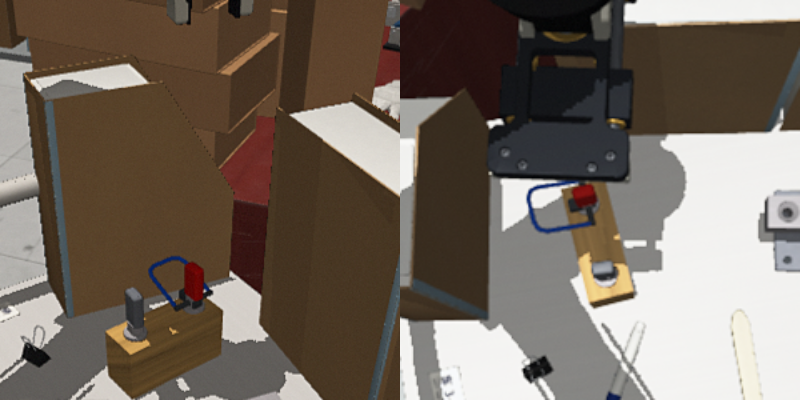

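>>> apply_moves(increments=[-0.002,0.01,-0.02,-0.003,0,0.052,-0.002,0.0086,-0.02,-0.003,0,0.052,0,0,-0.03,0,0,0,0,0,-0.03,0,0,0,0,0,-0.02,0,0,0,0,0,0,0,0,0])

```text
t: 3.18
eef_pos: [0.5637, 0.1579, 0.3033]
ee_rot: [3.139, 0.006, -3.09]
force: [-0.1, 0.3, -0.4]
width: 0.0435
```

Run:
```python
from h import *
s=arm.get_state();print(s["eef_pos"],s["ee_rot"],s["t"],s["force"])
```

```text
[0.56370029 0.15786556 0.30328972] [ 3.1385606   0.00586041 -3.09030385] 3.1833 [-0.09489461  0.29840996 -0.41133266]
```

>>> apply_moves(increments=[-0.0005,0.0025,-0.025,-0.003,0.006,0,0,0,-0.03,0,0,0,0,0,-0.03,0,0,0,0,0,-0.03,0,0,0,0,0,-0.02,0,0,0,0,0,0,0,0,0])

```text
t: 3.68
eef_pos: [0.5656, 0.1633, 0.1721]
ee_rot: [3.138, 0.01, -3.086]
force: [-1.2, -0.3, -0.5]
width: 0.0436
```

Run:
```python
from h import *
a=save("side","s2"); s=arm.get_state();print(s["eef_pos"],s["ee_rot"],s["t"],s["force"])
b=save("top","t2")
cv2.imwrite("pics/v2.png",np.hstack([cv2.resize(a[120:300,260:440],(400,400)),cv2.resize(b[120:280,220:380],(400,400))])[:,:,::-1])
```

```text
[0.56658337 0.1636356  0.17425035] [ 3.1378929   0.01209686 -3.0856434 ] 3.7333 [0.06491233 0.46738468 0.26256346]
```

View pics/v2.png

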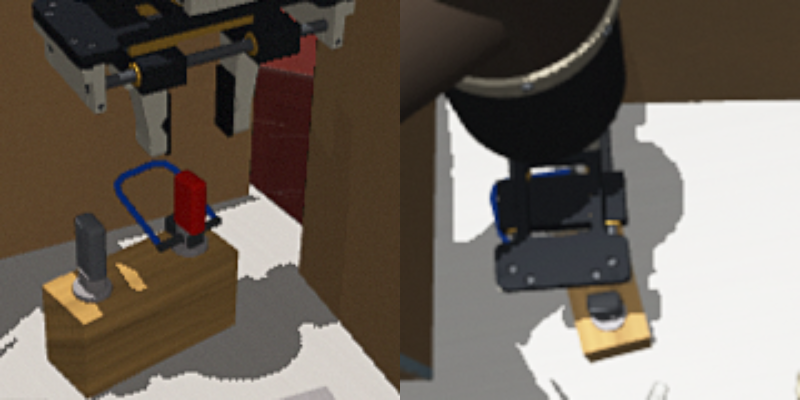

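>>> apply_moves(increments=[-0.0025,-0.0025,-0.002,0,0.01,0,0,0,-0.02,0,0,0,0,0,-0.02,0,0,0,0,0,-0.015,0,0,0,0,0,0,0,0,0])

```text
t: 4.2
eef_pos: [0.5688, 0.1641, 0.1297]
ee_rot: [3.129, 0.016, -3.084]
force: [0.0, 0.1, -0.7]
width: 0.0438
```

Run:
```python
from h import *
s=arm.get_state();print(s["eef_pos"],s["ee_rot"],s["t"],s["force"])
```

```text
[0.56878191 0.16413751 0.1296636 ] [ 3.12934871  0.01566645 -3.08415008] 4.2 [ 0.01237094  0.10607066 -0.72196022]
```

>>> apply_moves(increments=[-0.005,-0.003,0,-0.012,0.016,0,0,0,0,0,0,0])

```text
t: 4.37
eef_pos: [0.5651, 0.1615, 0.1333]
ee_rot: [3.14, 0.001, -3.083]
force: [0.2, -0.5, 0.3]
width: 0.0437
```

Run:
```python
from h import *
s=arm.get_state();print(s["eef_pos"],s["ee_rot"],s["t"],s["force"])
```

```text
[0.56512853 0.16153677 0.13333271] [ 3.14004566e+00  1.10906586e-03 -3.08334970e+00] 4.3667 [ 0.17084919 -0.5090177   0.27600134]
```

>>> apply_moves(increments=[-0.0015,-0.0005,-0.012,-0.003,0.003,0,-0.001,-0.0005,-0.012,-0.003,0.003,0,0,0,0,0,0,0])

```text
t: 4.62
eef_pos: [0.5653, 0.1619, 0.1126]
ee_rot: [-3.141, 0.002, -3.083]
force: [-0.3, -0.0, -0.6]
width: 0.0438
```

Well placed; close.

>>> apply_moves(increments=[-0.001,-0.001,0,0,0,0,0,0,0,0,0,0,0,0,0,0,0,0,0,0,0,0,0,0,0,0,0,0,0,0,0,0,0,0,0,0], hand=1, force=30)

```text
t: 5.12
eef_pos: [0.5646, 0.161, 0.1129]
ee_rot: [-3.14, 0.002, -3.082]
force: [0.2, -0.2, -0.7]
width: 0.0138
```

Run:
```python
from h import *
a=save("side","s3"); s=arm.get_state();print(s["eef_pos"],s["ee_rot"],s["t"],s["force"],s["width"])
cv2.imwrite("pics/v3.png",cv2.resize(a[150:300,260:410],(500,500))[:,:,::-1])
```

```text
[0.56462701 0.16093877 0.11293897] [-3.14022696e+00  1.72395100e-03 -3.08227928e+00] 5.1667 [ 0.1691009  -0.71399233 -1.73573464] 0.013401477189496294
```

View pics/v3.png

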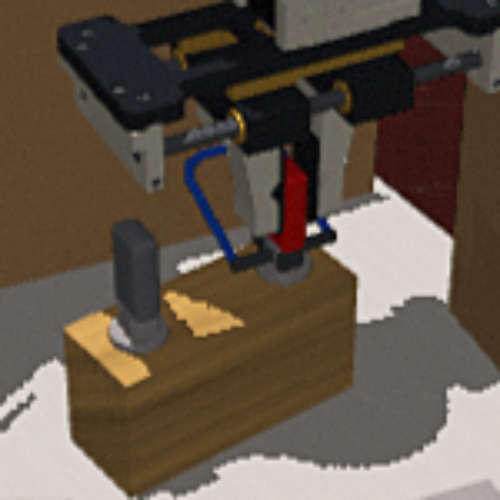

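>>> apply_moves(increments=[0,0,0.015,0,0,0,0,0,0.02,0,0,0,0,0,0.02,0,0,0,0,0,0.02,0,0,0,0,0,0.025,0,0,0,0,0,0.025,0,0,0,0,0,0.02,0,0,0,0,0,0,0,0,0])

```text
t: 5.83
eef_pos: [0.5635, 0.1601, 0.2621]
ee_rot: [-3.139, -0.001, -3.083]
force: [1.1, 0.0, -0.1]
width: 0.014
```

>>> apply_moves(increments=[-0.0022,-0.0243,0,0,0,-0.0128,-0.0022,-0.0243,0,0,0,-0.0128,-0.0022,-0.0243,0,0,0,-0.0128,-0.0022,-0.0243,0,0,0,-0.0128,-0.0022,-0.0243,0,0,0,-0.0128,-0.0022,-0.0243,0,0,0,-0.0128,-0.0022,-0.0243,0,0,0,-0.0128,-0.0022,-0.0243,0,0,0,-0.0128,-0.0022,-0.018,0,0,0,-0.0128,0,0,0,0,0,0,0,0,0,0,0,0])

```text
t: 6.75
eef_pos: [0.539, -0.06, 0.2587]
ee_rot: [-3.141, -0.003, 3.081]
force: [-0.0, -0.1, -1.2]
width: 0.0139
```

Run:
```python
from h import *
a=save("side","s4"); 
for n in ("spindle_hole","loop_pin_grip","loop_bar"): print(n,[(np.round(d["point"],1),d["conf"]) for d in finder.landmark_of("side",n)[:2]])
s=arm.get_state();p=s["eef_pos"];print(p,s["ee_rot"],s["t"],s["force"],s["width"])
m=optics.camera_model("side")
print("exp grip",proj(m,p-[0,0,.005]),"exp tip",proj(m,p-[0,0,.099]),"hole",proj(m,[.544,-.0592,.106]))
cv2.imwrite("pics/v4.png",cv2.resize(a[150:400,300:550],(600,600),interpolation=cv2.INTER_CUBIC)[:,:,::-1])
```

```text
spindle_hole [(array([406.2, 215.9]), 0.36)]
loop_pin_grip [(array([408.4, 216.1]), 0.86)]
loop_bar [(array([384.5, 186.7]), 0.86)]
[ 0.53956182 -0.05858292  0.25905514] [-3.14146909e+00 -2.90477248e-03  3.08377756e+00] 6.95 [-0.26618613  0.7862623  -1.74419834] 0.013980994115250996
exp grip [408.90997269 214.38202318] exp tip [402.42697133 276.37966514] hole [402.42346388 307.00098377]
```

View pics/v4.png

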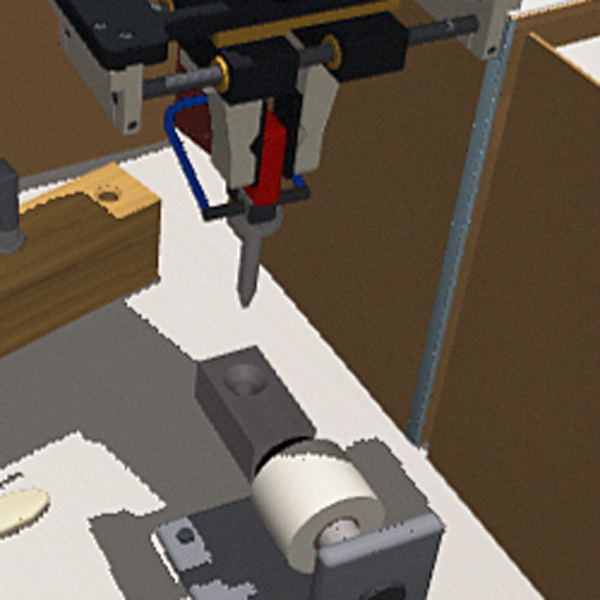

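>>> apply_moves(increments=[0.0045,-0.001,0,0,0,0,0,0,-0.015,0,0,0,0,0,-0.015,0,0,0,0,0,-0.008,0,0,0,0,0,0,0,0,0])

```text
t: 7.37
eef_pos: [0.5468, -0.0562, 0.2207]
ee_rot: [3.141, 0.0, 3.089]
force: [0.4, -0.8, -2.2]
width: 0.0139
```

Run:
```python
from h import *
s=arm.get_state();print(s["eef_pos"],s["ee_rot"],s["t"],s["force"])
```

```text
[ 0.54682828 -0.05622745  0.22069492] [3.14105081e+00 2.55362279e-04 3.08943157e+00] 7.3667 [ 0.38418527 -0.76443389 -2.15269596]
```

>>> apply_moves(increments=[-0.0026,-0.003,0,0,0,-0.003,0,0,0,0,0,0])

```text
t: 7.53
eef_pos: [0.5445, -0.0588, 0.2207]
ee_rot: [-3.142, -0.001, 3.088]
force: [-0.8, 0.0, -0.6]
width: 0.0141
```

Run:
```python
from h import *
a=save("side","s5")
s=arm.get_state();p=s["eef_pos"];print(p,s["ee_rot"],s["t"],s["force"])
```

```text
[ 0.54490054 -0.05868622  0.22099378] [3.14158110e+00 9.65012056e-05 3.08785410e+00] 7.5833 [ 0.71861065  0.43787197 -0.94408146]
```

>>> apply_moves(increments=[-0.001,-0.001,-0.01,0,0,0,-0.0005,-0.0005,-0.01,0,0,0,0,0,0,0,0,0])

```text
t: 7.83
eef_pos: [0.5442, -0.0602, 0.2011]
ee_rot: [3.141, 0.004, 3.088]
force: [0.2, -0.2, -1.1]
width: 0.0137
```

>>> apply_moves(increments=[-0.0003,0.0005,-0.01,0,0.003,0,-0.0003,0,-0.01,0,0,0,0,0,0,0,0,0])

```text
t: 8.08
eef_pos: [0.5426, -0.0603, 0.1789]
ee_rot: [-3.142, -0.001, 3.088]
force: [-0.1, 0.0, -2.0]
width: 0.0138
```

>>> apply_moves(increments=[0.0008,0.0005,-0.01,0,0,0,0,0,-0.01,0,0,0,0,0,-0.005,0,0,0,0,0,0,0,0,0])

```text
t: 8.42
eef_pos: [0.5429, -0.06, 0.1502]
ee_rot: [-3.141, -0.003, 3.087]
force: [0.4, -0.2, -0.4]
width: 0.0135
```

>>> apply_moves(increments=[0,0,-0.003,0,0,0,0,0,-0.003,0,0,0])

```text
t: 8.58
eef_pos: [0.5437, -0.0603, 0.1483]
ee_rot: [-3.139, -0.001, 3.09]
force: [-19.6, 5.5, 43.4]
width: 0.0138
```

Run:
```python
from h import *
a=save("side","s6")
s=arm.get_state();p=s["eef_pos"];print(p,s["ee_rot"],s["t"],s["force"])
cv2.imwrite("pics/v6.png",cv2.resize(a[200:400,320:520],(600,600),interpolation=cv2.INTER_CUBIC)[:,:,::-1])
```

```text
[ 0.54351455 -0.06023661  0.14832996] [-3.13923388e+00 -1.21261426e-03  3.08953417e+00] 8.6333 [-12.53799537   4.55131769  25.58822711]
```

View pics/v6.png

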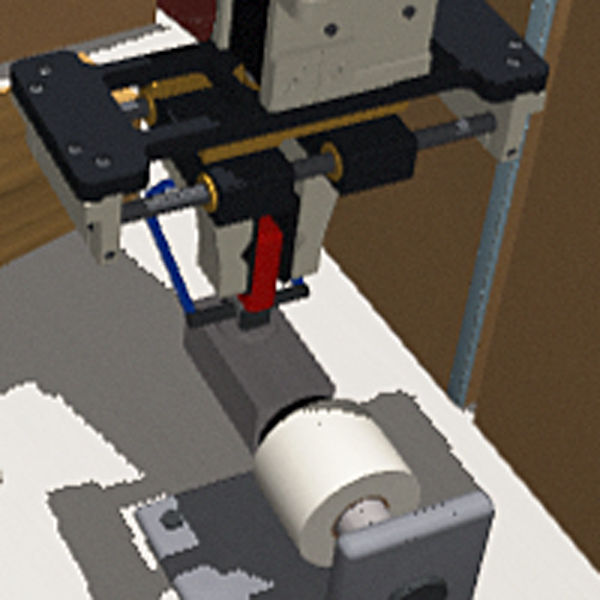

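>>> apply_moves(increments=[0,0,0.001,0,0,0,0,0,0,0,0,0,0,0,0,0,0,0,0,0,0,0,0,0,0,0,0.015,0,0,0,0,0,0.025,0,0,0,0,0,0.025,0,0,0,0,0,0.01,0,0,0,0,0,0,0,0,0], hand=0.6)

```text
t: 9.38
eef_pos: [0.5448, -0.0596, 0.2273]
ee_rot: [-3.14, 0.001, 3.09]
force: [-0.4, -0.2, -0.8]
width: 0.035
```

Run:
```python
from h import *
a=save("side","s7")
o={n:finder.landmark_of("side",n)[:2] for n in ("loop_pin_grip","loop_bar")}
print(o)
m=optics.camera_model("side")
print("exp grip",proj(m,[.544,-.0592,.144]),"exp bar",proj(m,[.544+.061*.053,-.0592+.061,.1387]))
s=arm.get_state();p=s["eef_pos"];print(p,s["ee_rot"],s["t"],s["force"],s["width"])
cv2.imwrite("pics/v7.png",cv2.resize(a[180:380,320:520],(600,600),interpolation=cv2.INTER_CUBIC)[:,:,::-1])
```

```text
{'loop_pin_grip': [{'point': [405.7, 286.1], 'conf': 0.91}], 'loop_bar': [{'point': [382.9, 258.2], 'conf': 0.63}]}
exp grip [404.79484922 285.31518297] exp bar [384.06752452 258.94395879]
[ 0.54329831 -0.05968896  0.22440441] [-3.13925914 -0.00345353  3.08979388] 9.5333 [ 0.0567351   0.27183086 -0.2843677 ] 0.03527995337696693
```

View pics/v7.png

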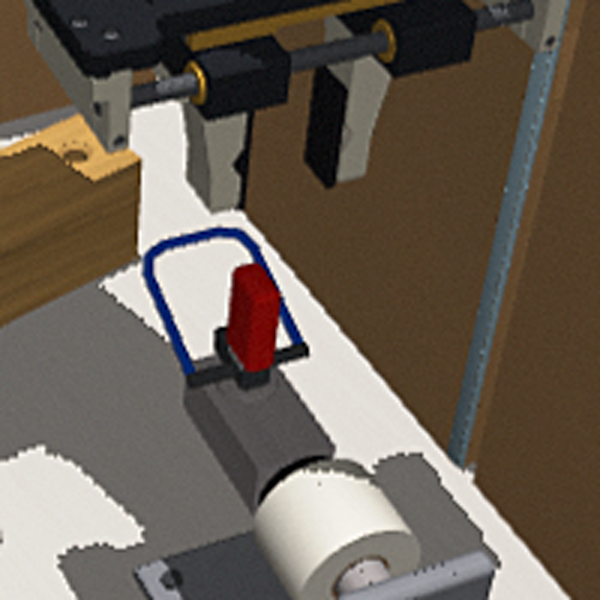

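>>> apply_moves(increments=[0.001,0.022,0,0,0,0,0.001,0.022,0,0,0,0,0.001,0.02,0,0,0,0,0,0,0,0,0,0,0,0,0,0,0,0], hand=1)

```text
t: 9.95
eef_pos: [0.5428, 0.0055, 0.2162]
ee_rot: [-3.136, -0.015, 3.087]
force: [0.4, 0.3, -0.0]
width: 0.0074
```

Run:
```python
from h import *
s=arm.get_state();print(s["eef_pos"],s["ee_rot"],s["t"],s["force"],s["width"])
```

```text
[0.54280708 0.00546274 0.21622894] [-3.13641298 -0.01456662  3.08663127] 9.95 [ 0.35553786  0.34017375 -0.03419705] 0.007416711929005415
```

>>> apply_moves(increments=[0.003,0,-0.02,0.005,-0.014,0,0,0,-0.02,0,0,0,0,-0.0005,-0.018,0,0,0,0,0,0,0,0,0])

```text
t: 10.28
eef_pos: [0.5444, 0.0037, 0.1533]
ee_rot: [-3.142, -0.003, 3.087]
force: [-1.5, -0.3, -0.1]
width: 0.0003
```

>>> apply_moves(increments=[0.001,0.001,-0.01,0,0,0,0,0,-0.01,0,0,0,0,0.0005,-0.01,0,0,0,0,0,-0.006,0,0,0,0,0,0,0,0,0])

```text
t: 10.7
eef_pos: [0.546, 0.004, 0.1145]
ee_rot: [-3.141, -0.003, 3.086]
force: [0.5, -0.6, -0.1]
width: 0.0005
```

Run:
```python
from h import *
a=save("side","s8")
s=arm.get_state();print(s["eef_pos"],s["ee_rot"],s["t"],s["force"])
print(finder.landmark_of("side","loop_bar")[:1],finder.landmark_of("side","loop_pin_grip")[:1])
cv2.imwrite("pics/v8.png",cv2.resize(a[180:380,320:520],(600,600),interpolation=cv2.INTER_CUBIC)[:,:,::-1])
```

```text
[0.54612317 0.00400664 0.11500052] [-3.14068280e+00 -3.12772057e-03  3.08600361e+00] 10.75 [-0.29111574  0.14114579  0.32161912]
[{'point': [382.9, 278.8], 'conf': 0.42}] [{'point': [403.0, 284.4], 'conf': 0.58}]
```

View pics/v8.png

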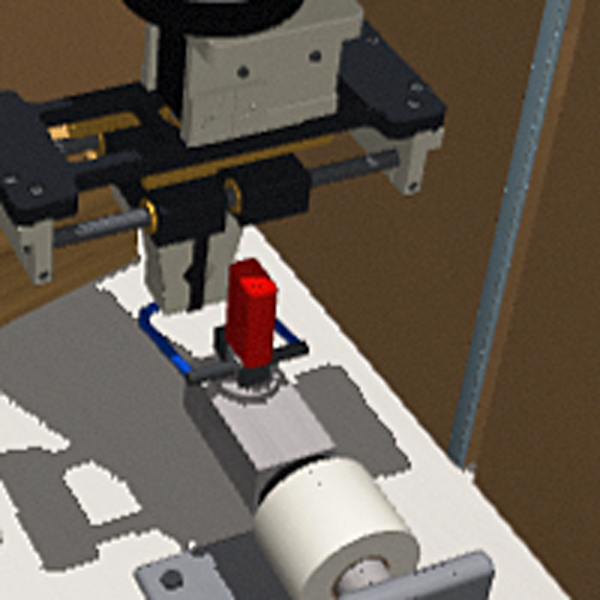

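>>> apply_moves(increments=[0,0.001,-0.008,0,0,0,0,0.001,-0.008,0,0,0,0,0,0,0,0,0,0,0,0,0,0,0])

```text
t: 11.18
eef_pos: [0.5477, 0.0069, 0.1001]
ee_rot: [3.141, 0.002, 3.087]
force: [0.3, -0.0, 0.5]
width: 0.0005
```

Run:
```python
from h import *
a=save("side","s9")
s=arm.get_state();print(s["eef_pos"],s["ee_rot"],s["t"],s["force"])
print(finder.landmark_of("side","loop_bar")[:1],finder.landmark_of("side","loop_pin_grip")[:1])
cv2.imwrite("pics/v9.png",cv2.resize(a[180:380,320:520],(600,600),interpolation=cv2.INTER_CUBIC)[:,:,::-1])
```

```text
[0.54756384 0.00684007 0.0999594 ] [3.14075228e+00 1.25920242e-03 3.08641273e+00] 11.2333 [ 0.45323816  0.98988243 -0.19787545]
[{'point': [392.0, 324.1], 'conf': 0.59}] [{'point': [406.6, 284.1], 'conf': 0.8}]
```

View pics/v9.png

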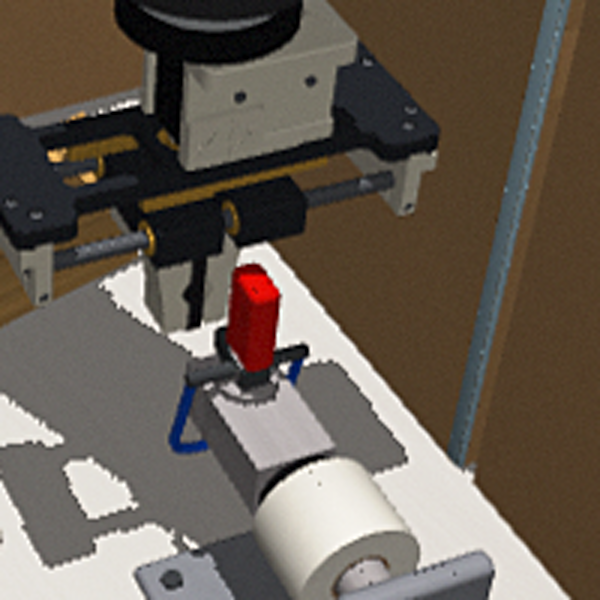

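>>> apply_moves(increments=[0,0.006,0.006,0,0,0,0,0.005,0.02,0,0,0,0,0.005,0.03,0,0,0,0,0.01,0.035,0,0,0,0,0.01,0.035,0,0,0,0,0,0.03,0,0,0,0,0,0,0,0,0,0,0,0,0,0,0])

```text
t: 12.0
eef_pos: [0.5455, 0.0454, 0.2676]
ee_rot: [3.141, 0.002, 3.085]
force: [-0.6, 0.1, -0.9]
width: 0.0007
```

Run:
```python
from h import *
a=save("side","s10")
m=optics.camera_model("side"); a2=-np.radians(75)
print(finder.landmark_of("side","loop_bar")[:1],finder.landmark_of("side","loop_pin_grip")[:1],"exp grip",proj(m,[.544,-.0592,.144]),"exp shut bar",proj(m,[.545,-.0592+.065*np.cos(a2),.1165+.065*np.sin(a2)]))
print(finder.landmark_of("side","plain_pin_grip")[:1])
s=arm.get_state();print(s["eef_pos"],s["t"],s["force"])
cv2.imwrite("pics/v10.png",cv2.resize(a[180:380,270:470],(600,600),interpolation=cv2.INTER_CUBIC)[:,:,::-1])
```

```text
[{'point': [390.5, 325.3], 'conf': 0.54}] [{'point': [405.4, 285.9], 'conf': 0.77}] exp grip [404.79484922 285.31518297] exp shut bar [394.06708465 326.06293035]
[{'point': [301.6, 227.3], 'conf': 0.83}]
[0.54456717 0.04457731 0.26478333] 12.2 [ 0.55432072 -0.02341842 -0.09073369]
```

```bash
python3 -c "
from station import arm
print(arm.job_done())"
```

```text
the job is handed in; nothing more can be done
None
```

The label roll is locked: the loop pin is seated in the spindle and its loop has snapped shut under the free end. I handed the job in at about 12 s.

- **Pin:** I took the red loop pin from the holder and pushed it into the spindle hole until the collar stopped on the spindle. The wrist force briefly reached about 48 N there, and I then let go.
- **Loop:** I pressed the bar down with the closed fingertips until it snapped shut, then moved the gripper clear.
- **Pin while pressing:** it leaned slightly toward the free end, and it was back in place afterwards.

Checks after retreating:
- **Handle:** found at pixel (405, 286), against (405, 285) expected for a fully seated pin.
- **Loop bar:** found at (390.5, 325), against (394, 326) expected when shut. The confidence was only 0.54.
- **Grey pin:** found in its original place in the holder.
- **Tool force:** about zero.

I couldn't view the final picture because I had reached the 12-picture limit. The last picture I saw, taken just before retreating, showed the loop hanging shut round the spindle end.

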